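# Hold the second cheek over the dowels for gluing

## Task

A wooden hand plane is being glued up from layers: lower the loose front block over the two bare dowels until it lies flush on the bottom cheek, sloping face towards the rear block, and let it go. Then carry the drilled cheek over the things between and finish while holding it level, its four large holes lined up with their four dowels and about a centimetre clear above the tips, without ever touching dowels or blocks, so that glue can be brushed on underneath. Leave the undrilled blank, the peg box and the glue pot where they are.

Things in the scene. Friction and masses are not known exactly. Their poses are not given: they have to be found in the camera images.
- jig: the glue-up, fixed: caul board with the plane's first cheek (50 x 200 mm, top face 21 mm above the bench), rear block on its heel half (top at 57 mm) and four upright dowels (10 mm, tapering to 5 mm over the last 6; tips at 73 mm) at (x, y) = (12,-86), (-12,-63), (-12,22), (12,84) mm. Origin on the bench under the cheek's middle; y along the plane, toe -y to heel +y; x across, sole edge -x; z up
- front_seat (a point): point at (0,-76,21) mm of the jig, on the bottom cheek's top face between the two bare dowels: where the front block's origin comes to lie, the block's axes parallel to the jig's. The bare dowels rise 52 mm from this face. The rear block's 45 degree face runs from jig (-25,-26) to (25,24) mm; the low fences on the board end below 21 mm
- toe_dowel_tip (a point): middle of the tip of the glue-up's dowel nearest the toe end, at (12, -86, 73) mm of the jig
- heel_dowel_tip (a point): middle of the tip of the glue-up's dowel nearest the heel end, at (12, 84, 73) mm of the jig
- front_block: loose wooden block, 36 mm thick, 85 g: a part 50 (x) by 48 (y) mm with a slanted nose on its +y side, reaching y = 46 mm at the edge x = -25 and y = 24 mm at the edge x = +25. Origin under the middle of the 50 x 48 mm part, where it can be gripped across x (50 mm); z up. Two through holes, 12 mm, at (x, y) = (12,-10) and (-12,13) mm
- front_nose (a point): lower corner of the front block's slanted nose, at (-25, 46, 0) mm of the block; on the seated block it points towards the rear block
- cheek: the drilled cheek, a loose flat board 50 (x) x 200 (y) x 12 mm, 85 g, with four 12 mm through holes at (x, y) = (12,-86), (-12,-63), (-12,22), (12,84) mm and a small 8 mm one at (3,-17). Origin under its middle, where it can be gripped across x (50 mm); y from toe end (-y) to heel end, z up. Over the glue-up its axes are parallel to the jig's, toe over toe
- toe_hole (a point): centre of the cheek's dowel hole nearest its toe end, on the underside, at (12, -86, 0) mm of the cheek; belongs over the toe dowel tip
- heel_hole (a point): centre of the cheek's dowel hole nearest its heel end, on the underside, at (12, 84, 0) mm of the cheek; belongs over the heel dowel tip
- blank: a board of the cheek's size (50 x 200 x 12 mm) without holes, loose, not to be used; origin under its middle, y along it. It and the cheek lie side by side; either may be the nearer to the peg box
- peg_box: loose wooden box with sliding lid, 63 x 200 x 47 mm high, standing between the boards and the glue-up; origin under its middle, y along its length
- glue_pot: loose dark iron glue pot with a side handle, 99 x 124 x 70 mm high overall; origin under the middle of that outline
There are look-alikes about, which are no part of the job. What is shaped like the front_block but red is not meant.

How it is judged (in metres and radians):
On the way:
1. the front block lies flush on the bottom cheek over its two dowels, sloping face towards the rear block, and is released (horizontal distance between front_block and front_seat below 0.003 m and z of front_block in the frame of front_seat below 0.002 m and angle between front_block's own z axis and vertical below 0.05 rad and y of front_nose in the frame of jig above -0.05 m and contact force between the fingers and front_block below 0.1 N), for 0.3 s.
At the end, for the whole second after the job is handed in: Front block flush over its dowels (2 mm in height, 3 mm sideways), nose to the rear block; drilled cheek held still, level within 0.08 rad, toe and heel holes within 4 mm sideways of and 3 to 20 mm above their dowel tips, touching nothing below; blank, box and pot moved under 30 mm (horizontal distance between front_block and front_seat below 0.003 m and z of front_block in the frame of front_seat below 0.002 m and angle between front_block's own z axis and vertical below 0.05 rad and y of front_nose in the frame of jig above -0.05 m and horizontal distance between toe_hole and toe_dowel_tip below 0.004 m and horizontal distance between heel_hole and heel_dowel_tip below 0.004 m and z of toe_hole in the frame of toe_dowel_tip between 0.003 and 0.02 m and z of heel_hole in the frame of heel_dowel_tip between 0.003 and 0.02 m and angle between cheek's own z axis and vertical below 0.08 rad and contact force between the fingers and cheek above 1 N and contact force between cheek and jig below 0.1 N and contact force between cheek and front_block below 0.1 N and linear speed of cheek below 0.02 m/s and distance of each of blank, peg_box, glue_pot from where it was at the start of the episode below 0.03 m); the arm keeps its last pose, push and grip.
It fails at once if the second cheek knocks against the dowels or the blocks (contact force between cheek and jig above 2 N or contact force between cheek and front_block above 2 N).
It fails at once if the blank, the peg box or the glue pot is shoved away by more than 30 mm or tipped over (distance of any of blank, peg_box, glue_pot from where it was at the start of the episode above 0.03 m or angle between any of peg_box, glue_pot's own z axis and vertical above 0.5 rad).
It also fails if it takes over 69 s, if anything falls off the work surface, if the arm or the gripper's body presses on something with over 40 N, if the wrist force passes 120 N, or if a joint passes its speed limit or range.

## Robot

A 6-joint arm with a two-finger parallel gripper is mounted at the origin on a cart in front of the work surface, level with it; the furniture and walls round the work are solid. World frame = base frame: x ahead of the robot, y to its left, z up, the work surface at z = 0. Lengths are in m, angles in degrees, forces in N, time in s.
With the tool pointing down it reaches from about 0.4 to 0.825 m from the base axis. Payload 7 kg.
Tool frame: the origin (TCP) lies midway between the tips of the shut fingers; the grasp point (between the pads) lies 19 mm behind it; z points along the fingers, y is the direction in which the jaws open and shut (so a half turn about z gives the same grasp; the last joint's range is limited). The gripper opens to 88 mm and grips with 3 to 60 N. Pads are 19 mm wide; open, the fingers measure 130 mm over their backs; the gripper's body (78 mm by 193 mm) begins 47 mm behind the grasp point.
Start: joints at [-54.654, 20.546, 0.682, 0, -70.136, -16.507], TCP at [0.218, -0.639, 0.227] pointing down, gripper open.
Joint ranges: [-176.03, 176.03], [-82.01, 121.73], [-58.28, 71.71], [-173.87, 95.51], [-174.79, -0.11], [-173.66, 173.66]. Speed limits (degrees/s): [136.94, 136.94, 172.46, 180, 180, 180].

## Interface

Orientations are given as a 3x3 rotation matrix whose columns are the frame's x, y, z axes.
In Python, from rig import robot gives the robot as it stands. Calls block until the motion is done:
- robot.goto(position, orientation): joint-space move of the TCP to a pose.
- robot.servo_line(position, ori=None, speed=0.15): straight line of the TCP; ori=None keeps the orientation; speed is the mean speed in m/s.
- robot.movej(angles): joint-space move.
- robot.move_gripper(opening): opening from 0.0 (shut) to 1.0 (fully open); the grip force is fixed at half the most; returns when the fingers have stopped.
- robot.dwell(seconds).
- robot.ik(position, orientation): joint angles nearest the present ones, or None.
- robot.grab_frame(name): name is "scene" or "top"; returns (picture, depth): 420x560x3 uint8, red, green, blue; 420x560 float32, m along the optical axis (not along the pixel's ray), 0 where there is no reading.
- robot.camera_info(name): a dict with "vfov" (degrees; the focal length in pixels is half the picture's height over the tangent of half this angle, whatever the lens; pixels are square), "cx", "cy" (the principal point, pixels), "view" (4x4, takes a point from world to camera coordinates). Camera axes: x right, y down, z forward; pixel columns grow to the right and rows downward; lengths in m; the calibration is good to about 2 mm. A picture is of the moment at which its call begins. camera_info takes no time and is no camera call.
A pose or a line that the arm cannot do raises robot.Unreachable and nothing moves.
- robot.job_done(): hands the job in, once; it reports no verdict.
Readings, each from a call of its own:
- robot.read_t(): time.
- robot.read_qpos(): joint angles.
- robot.read_qvel(): joint speeds.
- robot.read_effort(): joint torques, N m.
- robot.read_position(): TCP position.
- robot.read_tcp_rot(): TCP orientation.
- robot.read_force(): force on the tool from outside, world axes, zero at the start.
- robot.read_ft_torque(): the same for the moment, N m.
- robot.read_grip_width(): opening from 0.0 (shut) to 1.0 (fully open).
Only numpy, scipy, OpenCV 4.12 (cv2) and the standard library are available. Lean on these libraries where they do the work, as an engineer would, in place of code of your own. Each camera call takes 0.05 s, during which the arm holds its last target. There are 200 camera calls.

## Working session

There is one attempt and no reset: what is moved stays moved. The work goes in short steps, each a Python script; the robot and the scene stay as the last script left them, time stands still between calls to the robot, and variables do not carry over. Pictures are saved under pics/ and viewed, about 8 in all and at most 12, crops included, and the job is handed in when it is done.

```bash
ls; mkdir -p pics
python3 - <<'E'
from rig import robot
import numpy as np, cv2
for n in ("scene","top"):
    p,d=robot.grab_frame(n); c=robot.camera_info(n); print(n,c)
    np.savez(f"pics/{n}0.npz",p=p,d=d)
    cv2.imwrite(f"pics/{n}0.png",cv2.cvtColor(p,cv2.COLOR_RGB2BGR))
print(robot.read_t())
E
```

```text
pics
scene {'vfov': 42.90335889985454, 'cx': 282.91098475209947, 'cy': 215.56835383710285, 'view': array([[-0.00813857, -0.99976035,  0.02032255, -0.07650243],
       [-0.62857783, -0.01069114, -0.7776732 ,  0.41439032],
       [ 0.77770411, -0.01910345, -0.62834018,  1.41657925],
       [ 0.        ,  0.        ,  0.        ,  1.        ]])}
top {'vfov': 57.84263795145952, 'cx': 279.3748694197999, 'cy': 209.95653218275746, 'view': array([[ 2.19301951e-02, -9.99759309e-01,  6.24379613e-04,
        -1.08077410e-01],
       [-9.97379405e-01, -2.19210507e-02, -6.89477285e-02,
         5.61056301e-01],
       [ 6.89448205e-02,  8.89293769e-04, -9.97620078e-01,
         1.04764795e+00],
       [ 0.00000000e+00,  0.00000000e+00,  0.00000000e+00,
         1.00000000e+00]])}
0.1
```

View pics/top0.png

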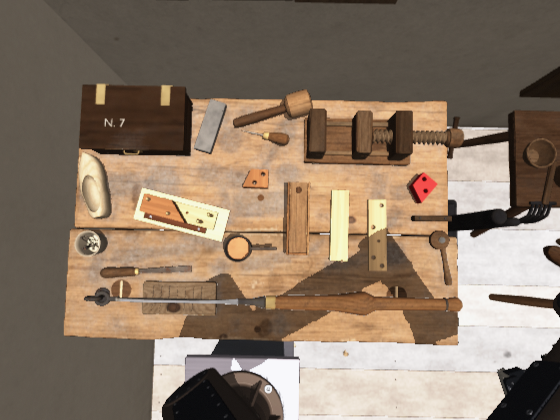

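View pics/scene0.png

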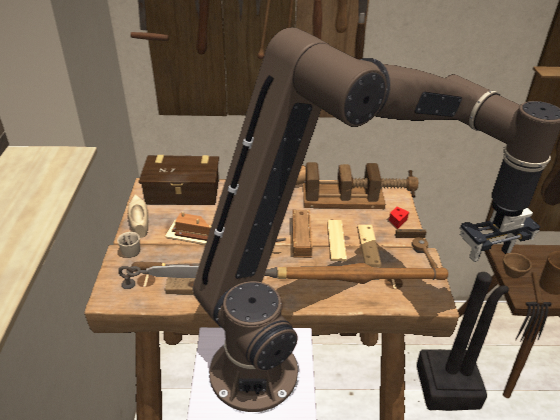

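Top view: the front block candidates are the orange block (256,178) and the red one (424,186), which is excluded. The cheek candidates are the pale board with holes (376,235) and the plain one (339,225), which is the blank. The jig is at (181,213), the box at (296,218) and the pot at (237,247). I'll check the choice in one crop.

```bash
cat > h.py <<'E'
import numpy as np, cv2
from rig import robot
def cam(n):
    c=robot.camera_info(n); f=210/np.tan(np.radians(c["vfov"]/2)); return f,c["cx"],c["cy"],np.array(c["view"])
def ray(n,uv,z):
    """pixels -> world points on plane(s) z"""
    f,cx,cy,V=cam(n); uv=np.atleast_2d(uv).astype(float); R=V[:3,:3]; o=-R.T@V[:3,3]
    d=np.c_[(uv[:,0]-cx)/f,(uv[:,1]-cy)/f,np.ones(len(uv))]@R
    return o+d*((z-o[2])/d[:,2])[:,None]
def proj(n,P):
    f,cx,cy,V=cam(n); q=np.atleast_2d(P)@V[:3,:3].T+V[:3,3]
    return np.c_[f*q[:,0]/q[:,2]+cx,f*q[:,1]/q[:,2]+cy]
def cloud(n,d):
    f,cx,cy,V=cam(n); v,u=np.mgrid[:420,:560]
    q=np.stack([(u-cx)/f*d,(v-cy)/f*d,d],-1)-V[:3,3]; return q@V[:3,:3]
def grab(n,tag):
    p,d=robot.grab_frame(n); np.savez(f"pics/{tag}.npz",p=p,d=d); return p,d
def crop(p,u0,u1,v0,v1,s,name):
    cv2.imwrite(f"pics/{name}.png",cv2.cvtColor(cv2.resize(p[v0:v1,u0:u1],None,fx=s,fy=s,interpolation=cv2.INTER_CUBIC),cv2.COLOR_RGB2BGR))
E
python3 - <<'E'
from h import *
z=np.load("pics/top0.npz");p,d=z["p"],z["d"]
crop(p,130,394,160,280,3,"c1")
X=cloud("top",d)
for n,(u,v) in dict(block=(250,182),cheek=(376,235),blank=(339,225),box=(296,218),pot=(237,247),jig=(165,209),bench=(270,230)).items(): print(n,X[v,u].round(4), p[v,u])
hsv=cv2.cvtColor(p,cv2.COLOR_RGB2HSV)
for n,(u,v) in dict(block=(250,182),cheek=(376,225),jigpale=(214,220),rear=(165,207),bench=(270,230)).items(): print(n,hsv[v,u])
E
```

```text
block [ 0.6383 -0.0124  0.0348] [213 139  86]
cheek [ 0.4991 -0.3687  0.014 ] [167 132  90]
blank [ 0.5251 -0.2653  0.0083] [247 244 192]
box [ 0.5404 -0.1417  0.0461] [188 140  96]
pot [0.4576 0.0187 0.0327] [242 187 125]
jig [0.5562 0.2127 0.0611] [216 141  87]
bench [ 0.5069 -0.0702 -0.0012] [209 173 134]
block [ 13 152 213]
cheek [ 27  60 247]
jigpale [ 29  52 247]
rear [ 13 152 211]
bench [ 16  92 209]
```

View pics/c1.png

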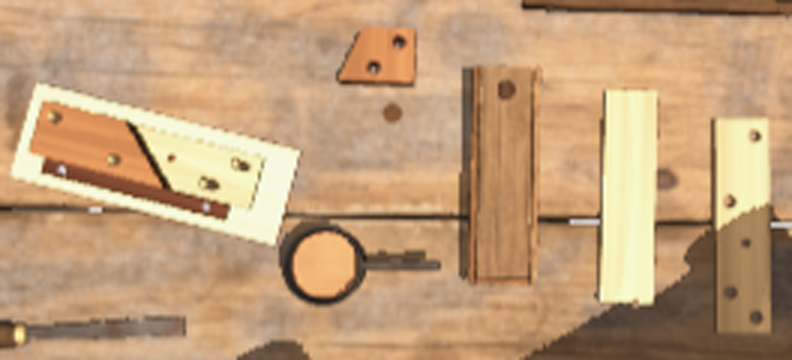

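The crop confirms the choice. The orange block is upright with its holes at (400,42) and (374,67) and its nose to the left, so its yaw is about 0. The cheek has its toe pair at the bottom (730,293), (756,317) and its heel at the top, so its yaw is about -90°. The jig's toe is at the right and its yaw is about -14°. Next I'll measure.

```bash
cat >> h.py <<'E'
def pose(n,mask,poly,ztop):
    """pose (x,y,yaw) of a flat top face: mask moments vs. model polygon moments (mm polygon)"""
    cs,_=cv2.findContours(cv2.resize(mask.astype(np.uint8),None,fx=8,fy=8,interpolation=cv2.INTER_NEAREST),cv2.RETR_EXTERNAL,cv2.CHAIN_APPROX_NONE)
    c=max(cs,key=cv2.contourArea)[:,0].astype(float); uv=(c+.5)/8-.5
    W=ray(n,uv,ztop)[:,:2]
    def mom(P):
        P=P.astype(np.float32); m=cv2.moments(P[:,None]); ang=.5*np.arctan2(2*m["mu11"],m["mu20"]-m["mu02"])
        return np.array([m["m10"]/m["m00"],m["m01"]/m["m00"]]),ang,m["m00"]
    cw,aw,Aw=mom(W*1000); cm,am,Am=mom(np.array(poly,float))
    out=[]
    for yaw in (aw-am,aw-am+np.pi):
        yaw=(yaw+np.pi)%(2*np.pi)-np.pi
        R=np.array([[np.cos(yaw),-np.sin(yaw)],[np.sin(yaw),np.cos(yaw)]])
        out.append(((cw-R@cm)/1000,np.degrees(yaw)))
    return out,Aw/Am
BLOCK=[(-25,-24),(25,-24),(25,24),(-25,46)]
REAR=[(-25,-26),(25,24),(25,100),(-25,100)]
BOARD=[(-25,-100),(25,-100),(25,100),(-25,100)]
E
python3 - <<'E'
from h import *
z=np.load("pics/top0.npz");p,d=z["p"],z["d"]
hsv=cv2.cvtColor(p,cv2.COLOR_RGB2HSV).astype(int); X=cloud("top",d); Z=X[...,2]
v,u=np.mgrid[:420,:560]
def box(a,b,c,e): return (u>=a)&(u<b)&(v>=c)&(v<e)
def comp(m):
    m=cv2.morphologyEx(m.astype(np.uint8),cv2.MORPH_OPEN,np.ones((2,2)))
    n,l,s,_=cv2.connectedComponentsWithStats(m,connectivity=4); i=1+s[1:,4].argmax(); return l==i
mb=box(235,275,160,195)&(Z>.025); out=pose("top",comp(mb),BLOCK,.036); print("block depth",out, Z[comp(mb)].std(),np.median(Z[comp(mb)]))
mr=box(130,230,180,245)&(Z>.045); m=comp(mr); print("rear",m.sum(),pose("top",m,REAR,.057),np.median(Z[m]))
mc=box(365,390,195,275)&(Z>.006); m=comp(mc); print("cheek",m.sum(),pose("top",m,BOARD,.012),np.median(Z[m]))
mc=box(328,352,185,265)&(Z>.006); m=comp(mc); print("blank",pose("top",m,BOARD,.012))
print((Z[160:200:2,236:276:2]*1000).round().astype(int))
q=box(192,222,205,232)&(Z>.035)
print(np.c_[u[q],v[q],X[q].round(4)*1000])
# tall things on bench near the paths
for (a,b) in [((400,190),(460,240)),((420,230),(460,290))]:
    s=Z[a[1]:b[1],a[0]:b[0]]; print(s.max())
E
```

```text
block depth ([(array([ 0.64848832, -0.03928207]), np.float64(1.4688804237177275)), (array([ 0.6450825 , -0.02768195]), np.float64(-178.53111957628226))], 1.0047250103122312) 0.05596937131138061 0.03544652168694427
rear 708 ([(array([0.5509822, 0.1764706]), np.float64(-12.721510520940038)), (array([0.56830486, 0.27193674]), np.float64(167.27848947905997))], 1.0183231943085937) 0.056920611085991946
cheek 1251 ([(array([ 0.4990891 , -0.37465704]), np.float64(-88.75154779071937)), (array([ 0.4990891 , -0.37465704]), np.float64(91.24845220928066))], 1.0236201718316413) 0.011746346162968428
blank ([(array([ 0.52360334, -0.26804512]), np.float64(-90.62039701749845)), (array([ 0.52360334, -0.26804512]), np.float64(89.37960298250158))], 0.9975200655037304)
[[   0    0   -1    1    0   -1   -1    2   -2    1    0   -1    1    1
     0   -2   -3   -1    0   -2]
 [   0   -1    1   -4   -2   -1   -3   -2    1   -2   -1    0   -3    1
     2   -2    1    1    1    0]
 [   0   -1    2    2   -1    1    0   -3    1    1    0    0   -1    3
    -1    1    1   -3    0   -3]
 [  -1    2   -1   -1    1 
[... 2693 characters left out ...]
  122.3   75.3]
 [ 198.   220.   528.   119.6   75.1]
 [ 199.   220.   528.2  118.2   69.6]
 [ 200.   220.   528.8  118.2   56.8]
 [ 201.   220.   529.3  118.    44.7]
 [ 196.   221.   525.5  127.    65.5]
 [ 197.   221.   525.3  122.7   72.8]
 [ 198.   221.   525.4  120.2   72. ]
 [ 199.   221.   525.6  118.5   67.7]
 [ 200.   221.   525.9  117.1   61.3]
 [ 201.   221.   526.5  117.6   46.1]
 [ 197.   222.   522.9  124.4   64.6]
 [ 198.   222.   523.   121.4   66. ]
 [ 199.   222.   523.1  119.4   62.8]
 [ 200.   222.   523.6  119.2   51. ]
 [ 201.   222.   524.   118.6   40.6]
 [ 194.   230.   489.7  -96.7 1083.9]
 [ 215.   231.   489.7  -96.7 1083.9]]
1.0839056699344056
1.0839056699344056
```

```bash
cat >> h.py <<'E'
from scipy import ndimage as ni
def avg(n,k,tag):
    fs=[robot.grab_frame(n) for _ in range(k)]
    d=np.array([f[1] for f in fs]); d[d<=0]=np.nan
    d=np.nan_to_num(np.nanmedian(d,0)); p=fs[-1][0]; np.savez(f"pics/{tag}.npz",p=p,d=d); return p,d
def spots(n,m,zt,lo=6):
    """centroids on plane zt of the connected spots of mask m"""
    l,k=ni.label(m); out=[]
    for i in range(1,k+1):
        a=(l==i).sum()
        if a>=lo: v,u=ni.center_of_mass(l==i); out.append((*ray(n,[u,v],zt)[0,:2].round(4),int(a)))
    return out
def win(a,b,c,e):
    v,u=np.mgrid[:420,:560]; return (u>=a)&(u<b)&(v>=c)&(v<e)
def kabsch(M,W):
    """2-D rigid fit: world = R(yaw) M + t; returns t, yaw deg, residuals mm"""
    M=np.array(M)/1000; W=np.array(W); a=M-M.mean(0); b=W-W.mean(0)
    yaw=np.arctan2((a[:,0]*b[:,1]-a[:,1]*b[:,0]).sum(),(a*b).sum()); R=np.array([[np.cos(yaw),-np.sin(yaw)],[np.sin(yaw),np.cos(yaw)]])
    t=W.mean(0)-R@M.mean(0); return t,np.degrees(yaw),((W-M@R.T-t)*1000).round(1)
E
python3 - <<'E'
from h import *
p,d=avg("top",12,"top1"); X=cloud("top",d); Z=X[...,2]
print("tips",spots("top",win(130,225,180,240)&(Z>.066)&(Z<.1),.073,3))
print((Z[180:224,136:176][::1,::1]*1000).round().astype(int)[10:24,4:20])
w=win(238,272,165,192)
m=w&(Z>.030)&(Z<.1); f=ni.binary_fill_holes(m)
print("holes",spots("top",f&(Z<.03),.036,4)); print("blk",pose("top",f,BLOCK,.036))
m=win(362,394,195,275)&(Z>.008)&(Z<.1); f=ni.binary_fill_holes(m)
print("cheek",pose("top",f,BOARD,.012),spots("top",f&(Z<.007),.012,4))
f,cx,cy,V=cam("top"); print("cam",-V[:3,:3].T@V[:3,3])
# heights of things near paths
for n,w in dict(dark=win(405,455,195,235),ladle=win(425,455,232,285),clamp=win(303,415,100,165),box=win(280,312,180,258),red=win(405,440,168,205)).items():
    s=Z[w&(Z<.5)]; print(n,s.max().round(3))
E
```

```text
tips [(np.float64(0.5838), np.float64(0.2579), 10), (np.float64(0.5462), np.float64(0.2029), 10), (np.float64(0.5446), np.float64(0.0935), 10), (np.float64(0.5267), np.float64(0.1214), 12)]
[[-1 10  9  9  9  9  9  9  8  9  9  9 10  9  8  0]
 [ 1 10  8  8  8  9  9  8 10  9  9  8  9 10  9  9]
 [ 1  9  9  7  9  9  8 10  8  9  8 10 10  8  9 10]
 [ 8  9  9  8 56 56 56  8  9  8  9 10  9  9  9  8]
 [ 8 10  9 10 58 56 57 57 57 56 56 10 10  9 11  8]
 [ 9 10  9  9 57 57 56 57 58 55 57 56 57 56 57  9]
 [ 8  7  8 17 56 57 57 58 56 57 58 56 58 57 57 56]
 [ 8 10 10 57 57 57 71 71 70 65 57 58 58 58 56 57]
 [ 9 10 10 58 57 56 72 73 71 66 61 57 58 56 58 58]
 [ 9  9 18 58 57 58 70 71 70 65 58 56 57 57 56 57]
 [ 8  9 57 57 57 57 58 58 62 59 55 56 57 57 56 57]
 [ 9  9 58 56 57 57 58 57 57 57 58 57 57 56 56 57]
 [ 9 10 57 58 58 56 57 57 57 56 58 57 57 59 58 56]
 [ 9 17 58 56 58 56 58 57 57 56 57 57 57 56 57 57]]
holes [(np.float64(0.6631), np.float64(-0.0469), 13), (np.float64(0.6395), np.float64(-0.0246), 13)]
blk ([(array([ 0.65122859, -0.0364306 ]), np.float64(1.4728216147688746)), (array([ 0.64782197, -0.02483071]), np.float64(-178.52717838523114))], 1.0052714016398305)
cheek ([(array([ 0.50246694, -0.3722162 ]), np.float64(-88.47297146308075)), (array([ 0.50246694, -0.3722162 ]), np.float64(91.52702853691926))], 1.0102408697551117) [(np.float64(0.5856), np.float64(-0.3829), 12), (np.float64(0.5232), np.float64(-0.3595), 13), (np.float64(0.4852), np.float64(-0.3749), 5), (np.float64(0.4388), np.float64(-0.3602), 14), (np.float64(0.4165), np.float64(-0.3849), 14)]
cam [ 0.48972626 -0.09668412  1.08390567]
dark 0.037
ladle 0.038
clamp 0.13
box 0.049
red 0.038
```

```bash
cat >> h.py <<'E'
H4=[(12,-86),(-12,-63),(-12,22),(12,84)]
TIPS=[(.5446,.0935),(.5267,.1214),(.5462,.2029),(.5838,.2579)]
CH=[(.4165,-.3849),(.4388,-.3602),(.5232,-.3595),(.5856,-.3829)]
def Rt(yaw,s=1):
    """tool down, jaws along +-x of a part with this yaw"""
    a=np.radians(yaw); y=s*np.array([np.cos(a),np.sin(a),0]); z=np.array([0,0,-1.]); return np.c_[np.cross(y,z),y,z]
def loc(t,yaw,P):
    a=np.radians(yaw); return np.array(t)+np.array([[np.cos(a),-np.sin(a)],[np.sin(a),np.cos(a)]])@np.array(P)/1000
def st(s=""): print(s,"t",round(robot.read_t(),2),"p",np.round(robot.read_position(),4),"F",np.round(robot.read_force(),1),"w",round(robot.read_grip_width(),3))
E
python3 - <<'E'
from h import *
print("jig",kabsch(H4,TIPS)); print("cheek",kabsch(H4,CH))
jt,jy,_=kabsch(H4,TIPS); ct,cy,_=kabsch(H4,CH)
for s in(1,-1):
    for nm,xy,yw in (("blk",(.6513,-.0368),1),("seat",loc(jt,jy,(0,-76)),jy),("cheek",ct,cy),("jig",jt,jy)):
        q=robot.ik([*xy,.2],Rt(yw,s)); print(s,nm,None if q is None else np.round(q,0))
E
```

```text
jig (array([0.55281672, 0.17938224]), np.float64(-13.402379466320422), array([[ 0. ,  0.6],
       [ 0.2,  0.5],
       [-0. , -0.7],
       [-0.2, -0.4]]))
cheek (array([ 0.50177433, -0.37175462]), np.float64(-89.35839327414816), array([[ 0.6, -0.2],
       [ 0.2,  0.3],
       [-0.4,  0. ],
       [-0.3, -0.1]]))
1 blk [ 14.  19.  -5.   0. -66. 167.]
1 seat [ 32.  10. -18.   0. -62. 135.]
1 cheek [-19.  17.  -8.   0. -65. 109.]
1 jig [ 37.  13. -14.   0. -63. 129.]
-1 blk [ 14.  19.  -5.   0. -66. -13.]
-1 seat [ 32.  10. -18.   0. -62. -45.]
-1 cheek [-19.  17.  -8.   0. -65. -71.]
-1 jig [ 37.  13. -14.   0. -63. -51.]
```

Run:
```python
from h import *
R=Rt(1,-1); b=(.6513,-.0368)
robot.goto([*b,.15],R); st()
robot.servo_line([*b,.006],speed=.12); st("down")
robot.move_gripper(0.0); st("shut")
robot.move_gripper(.85); robot.servo_line([*b,.12],speed=.2)
robot.goto([.52,-.16,.25],Rt(1,-1)); st("away")
p,d=avg("top",5,"top2"); X=cloud("top",d); Z=X[...,2]
m=win(236,274,163,194)&(Z>.030)&(Z<.1); f=ni.binary_fill_holes(m)
print("holes",spots("top",f&(Z<.03),.036,4)); print("blk",pose("top",f,BLOCK,.036))
crop(p,150,410,130,290,3,"c2")
```

```text
t 3.33 p [ 0.6513 -0.0377  0.1501] F [0.5 0.1 0.4] w 1.001
down t 4.68 p [ 0.6519 -0.0367  0.0068] F [-0.  -0.2  1. ] w 0.998
shut t 5.38 p [ 0.6513 -0.0368  0.006 ] F [-1.2 -0.7  1.1] w 0.565
away t 7.64 p [ 0.5202 -0.1596  0.2487] F [-0.1 -0.3 -0.6] w 0.851
holes []
blk ([(array([ 0.66771913, -0.03777244]), np.float64(-12.5181358420051)), (array([ 0.66721807, -0.02569306]), np.float64(167.4818641579949))], 0.2764131381625894)
```

View pics/c2.png

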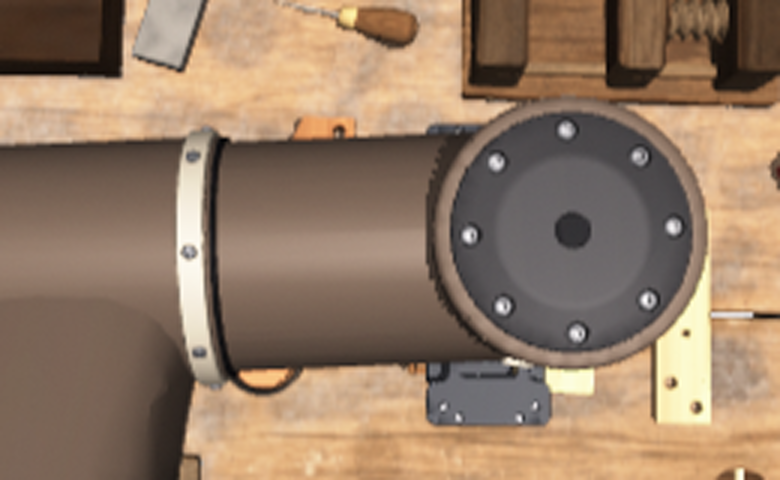

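The picture shows the forearm hiding the block, with only its top edge visible at crop (325,127). I'll swing joint 1 clear and look again.

Run:
```python
from h import *
q=np.array(robot.read_qpos()); q0=q.copy(); q[0]-=45; robot.movej(list(q)); st("away")
p,d=avg("top",5,"top3"); X=cloud("top",d); Z=X[...,2]
m=win(236,274,163,194)&(Z>.030)&(Z<.1); f=ni.binary_fill_holes(m)
print(m.sum(),"holes",spots("top",f&(Z<.03),.036,4)); print("blk",pose("top",f,BLOCK,.036))
print(Z[150:200,230:275].max())
```

```text
away t 9.43 p [ 0.256  -0.4803  0.2487] F [ 1.2 -0.3 -0.4] w 0.847
353 holes [(np.float64(0.6634), np.float64(-0.0466), 14), (np.float64(0.6398), np.float64(-0.0243), 14)]
blk ([(array([ 0.6513278, -0.0368795]), np.float64(-0.6208253505371166)), (array([ 0.64834723, -0.0251629 ]), np.float64(179.3791746494629))], 0.9915713076806263)
0.0383559234211837
```

Run:
```python
from h import *
z=np.load("pics/top1.npz"); X=cloud("top",z["d"]); Z=X[...,2]
l,k=ni.label(win(130,225,180,240)&(Z>.0695)&(Z<.1)); T=[]
for i in range(1,k+1):
    P=X[l==i]; print(len(P),P.mean(0).round(4)); 
    if len(P)>2: T.append(P.mean(0)[:2])
T=np.array(T)[[2,3,1,0]]; print(kabsch(H4,T))
b=(.6513,-.0368); R=Rt(1,-1)
robot.goto([*b,.12],R); robot.servo_line([*b,.006],speed=.15); robot.move_gripper(0); st("grip")
robot.servo_line([*b,.14],speed=.15); st("up")
```

```text
9 [0.584  0.2591 0.071 ]
7 [0.5469 0.2038 0.0718]
7 [0.5454 0.0943 0.0721]
6 [0.5281 0.1218 0.0715]
(array([0.55352484, 0.18020843]), np.float64(-13.060255845630973), array([[-0.3,  0.5],
       [ 0.5,  0.2],
       [ 0.1, -0.6],
       [-0.2, -0.2]]))
grip t 13.29 p [ 0.6516 -0.0367  0.0066] F [-1.3  0.6  4.4] w 0.568
up t 14.33 p [ 0.6506 -0.0368  0.1388] F [-1.  -0.4 -1.2] w 0.574
```

Run:
```python
from h import *
s=(.5364,.1065); R=Rt(-13.1,-1)
robot.goto([*s,.125],R); robot.dwell(.3); st("over")
for h in (.081,.077,.074,.071,.068):
    robot.servo_line([*s,h],speed=.04); robot.dwell(.1); st(h)
    if np.linalg.norm(robot.read_force())>12: print("stop"); break
```

```text
over t 15.4 p [0.5368 0.1058 0.1247] F [-0.2 -0.1 -0.5] w 0.568
0.081 t 16.75 p [0.5366 0.1066 0.0813] F [-0.1 -0.9 -1.2] w 0.572
0.077 t 17.1 p [0.5364 0.1065 0.0769] F [-0.4 -0.  -1.6] w 0.571
0.074 t 17.45 p [0.5362 0.1064 0.0738] F [-1.   0.2 -0.8] w 0.568
0.071 t 17.8 p [0.5358 0.1065 0.0705] F [-3.   1.7 -2.8] w 0.567
0.068 t 18.15 p [0.5358 0.1064 0.0677] F [-5.2  3.3 -3.1] w 0.569
```

Both dowels have entered. There is a light side load of (-5, +3) N, so I'll give way along it and go on down.

Run:
```python
from h import *
s=np.array([.5364,.1065])+[-.0009,.0005]
for h in (.066,.060,.053,.046,.039,.033,.030,.028,.027,.026):
    robot.servo_line([*s,h],speed=.06); robot.dwell(.08); F=np.array(robot.read_force()); st(h)
    if np.linalg.norm(F)>25: print("stop"); break
    s=s+np.clip(F[:2]*6e-5,-.0004,.0004)
print(s)
```

```text
0.066 t 18.48 p [0.5358 0.1069 0.0661] F [-1.1 -0.1 -2.5] w 0.567
0.06 t 18.82 p [0.5357 0.107  0.06  ] F [-1.5 -0.9 -1. ] w 0.569
0.053 t 19.17 p [0.5357 0.1071 0.0531] F [-0.2 -0.1 -1. ] w 0.569
0.046 t 19.52 p [0.5357 0.1071 0.0461] F [-1.  -1.3 -2.1] w 0.567
0.039 t 19.87 p [0.5356 0.107  0.0391] F [-0.2  0.5 -0.3] w 0.57
0.033 t 20.2 p [0.5356 0.107  0.0331] F [ 0.6 -1.1 -0.3] w 0.571
0.03 t 20.53 p [0.5355 0.1069 0.0301] F [ 0.2  0.3 -0.9] w 0.569
0.028 t 20.87 p [0.5354 0.1068 0.028 ] F [-0.4  0.4 -0.2] w 0.571
0.027 t 21.2 p [0.5355 0.107  0.0275] F [-3.  -0.1  5.3] w 0.57
0.026 t 21.53 p [0.5355 0.1069 0.0275] F [-5.4 -0.7 15.2] w 0.574
[0.53478551 0.10681298]
```

Run:
```python
from h import *
robot.move_gripper(1.0); robot.dwell(.4); st("open")
p0=robot.read_position(); robot.servo_line([*p0[:2],.13],speed=.15)
robot.goto([.27,-.46,.2],Rt(-89.4,-1)); st("away")
p,d=avg("top",5,"top4"); X=cloud("top",d); Z=X[...,2]
crop(p,130,260,160,260,6,"c3")
l,k=ni.label(win(130,225,180,240)&(Z>.0695)&(Z<.1))
for i in range(1,k+1): print((l==i).sum(),X[l==i].mean(0).round(4))
c=proj("top",[[.5355-.004*0,.107,.057]])[0].round().astype(int); print(c,(Z[c[1]-12:c[1]+10,c[0]-14:c[0]+12]*1000).round().astype(int))
m=win(362,394,195,275)&(Z>.008)&(Z<.1); f=ni.binary_fill_holes(m)
S=spots("top",f&(Z<.007),.012,9); print("cheek",pose("top",f,BOARD,.012)[0][0],S)
if len(S)==4: print(kabsch(H4,[s[:2] for s in S][::-1]))
```

```text
open t 22.76 p [0.5351 0.1069 0.026 ] F [ 0.1 -0.6  0.4] w 1.0
away t 25.85 p [ 0.2706 -0.4597  0.1999] F [-0.3 -0.4  0.4] w 0.999
9 [0.584  0.259  0.0714]
6 [0.5472 0.2043 0.0716]
6 [0.5451 0.0938 0.0724]
5 [0.5275 0.1213 0.0724]
[204 218] [[20 21 21 21 22 21  8  9 10 10  9 11 11  8  9  9  8  7  8 10 10 11  8  9
  10  9]
 [22 20 22 22 20 21 21 21 57 56 57 56 54  8 10  8 11 10  9 10 11  9  8  8
   8 10]
 [20 23 21 22 22 20 20 58 56 56 57 58 57 56 58 57  8 10  9  9 10  9  8 11
   8  7]
 [22 19 22 21 22 20 56 58 58 57 59 58 56 56 56 57 58 56 56 55  7  9 10  8
   9  9]
 [19 21 23 23 20 20 57 56 58 57 58 55 57 58 58 56 57 57 58 57 57 57 57 55
  10  9]
 [21 23 21 19 22 56 58 56 58 59 55 57 58 58 57 58 57 58 56 58 57 57 57 58
  54 56]
 [19 20 21 21 57 58 58 57 56 55 55 56 57 58 57 58 56 57 56 46 40 57 57 57
  57 56]
 [21 20 21 57 58 55 58 55 57 57 58 57 58 58 57 56 55 69 74 72 66 48 57 57
  55 54]
 [21 20 58 55 57 57 59 57 57 56 57 58 58 56 59 58 57 72 72 72 67 54 57 59
  58 49]
 [23 57 57 56 58 55 57 56 56 55 58 56 57 58 56 55 58 67 71 69 63 49 59 55
  59 42]
 [23 57 56 56 56 57 58 58 56 
[... 684 characters left out ...]
 58 57 59 58 57 57 50 36
  21  7]
 [17 16 17 16 17 18 18 14 58 59 57 56 57 57 57 58 58 58 57 59 58 56 45 31
  19 11]
 [15 17 16 17 15 17 17 18 17 18 19 17 57 57 57 57 56 56 58 57 57 56 43 27
  13  8]
 [17 17 16 15 17 18 16 18 17 18 17 17 17 18 15 16 57 57 59 57 56 52 41 23
  10  9]]
cheek (array([ 0.50245019, -0.37209322]), np.float64(-88.47933435559074)) [(np.float64(0.5852), np.float64(-0.3827), 11), (np.float64(0.5232), np.float64(-0.3595), 13), (np.float64(0.4388), np.float64(-0.3602), 14), (np.float64(0.4167), np.float64(-0.3846), 13)]
(array([ 0.50172436, -0.37163268]), np.float64(-89.37468101551305), array([[ 0.8, -0. ],
       [ 0.2,  0.1],
       [-0.4, -0.1],
       [-0.7,  0. ]]))
```

View pics/c3.png

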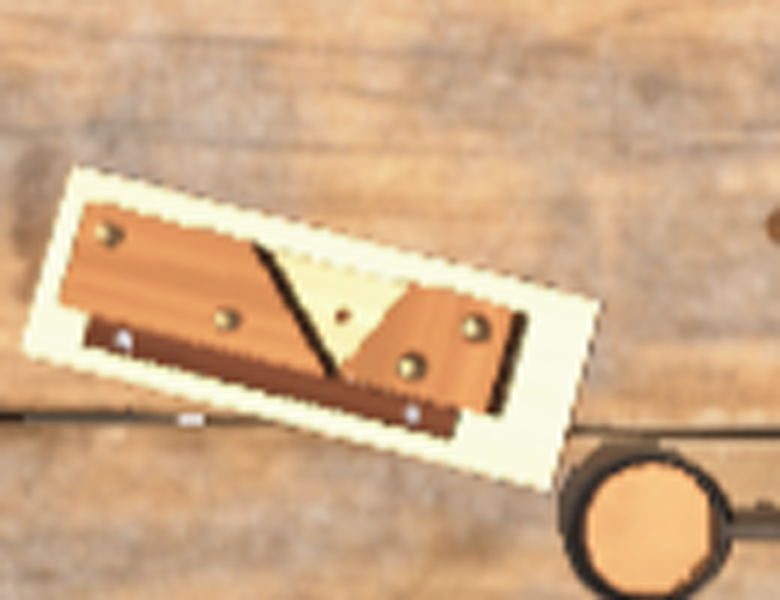

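Crop c3 shows the front block seated. Its top reads 57 mm, dowel tips show through at (475,327) and (410,367), and the nose points to the rear block. Now for the cheek.

Run:
```python
from h import *
c=(.5017,-.3717); R=Rt(-89.4,-1)
robot.move_gripper(.78)
robot.goto([*c,.12],R); robot.servo_line([*c,.015],speed=.12); robot.servo_line([*c,.003],speed=.04); st("down")
robot.move_gripper(0); st("shut")
robot.servo_line([*c,.03],speed=.04); robot.dwell(.2); st("lift"); print(np.round(robot.read_ft_torque(),2))
p,d=grab("scene","s5"); crop(p,290,490,170,320,4,"c4")
```

```text
down t 29.18 p [ 0.5015 -0.3716  0.0027] F [-0.7  0.2  0.1] w 0.782
shut t 29.64 p [ 0.5018 -0.3717  0.0031] F [-0.3  0.1  0.3] w 0.563
lift t 30.67 p [ 0.5015 -0.3716  0.0297] F [-0.5 -0.3 -0.3] w 0.562
[-0.03 -0.02  0.03]
```

View pics/c4.png

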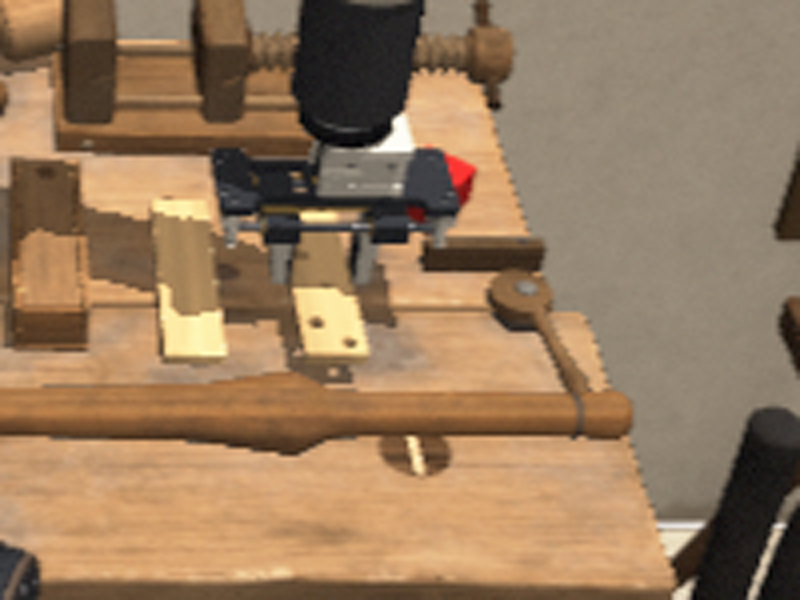

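The cheek is held and level, with its shadow clear beneath it at (330,372). I'll carry it over high.

Run:
```python
from h import *
c=(.5017,-.3717); jt=(.5527,.1810); R=Rt(-13.1,-1)
robot.servo_line([*c,.19],speed=.15)
robot.goto([*jt,.19],R); robot.dwell(.3); st("over")
robot.servo_line([*jt,.115],speed=.06); robot.dwell(.3); st("low")
for n in ("top","scene"):
    p,d=avg(n,4,n+"6"); 
    uv=proj(n,[[*jt,.1]])[0].round().astype(int); print(n,uv)
    u,v=uv; u0,v0=max(u-65,0),max(v-50,0); img=p[v0:v0+100,u0:u0+130]; print(u0,v0)
    cv2.imwrite(f"pics/{n}6.png",cv2.cvtColor(cv2.resize(img,None,fx=3,fy=3,interpolation=cv2.INTER_CUBIC),cv2.COLOR_RGB2BGR))
a=cv2.imread("pics/top6.png");b=cv2.imread("pics/scene6.png"); h=min(a.shape[0],b.shape[0]); cv2.imwrite("pics/c6.png",np.hstack([a[:h],b[:h]]))
```

```text
over t 34.23 p [0.5529 0.1805 0.19  ] F [ 0.3 -0.1 -1.2] w 0.568
low t 35.93 p [0.5528 0.1811 0.1152] F [-0.9 -0.  -1.1] w 0.564
top [173 210]
108 160
scene [205 212]
140 162
```

View pics/c6.png

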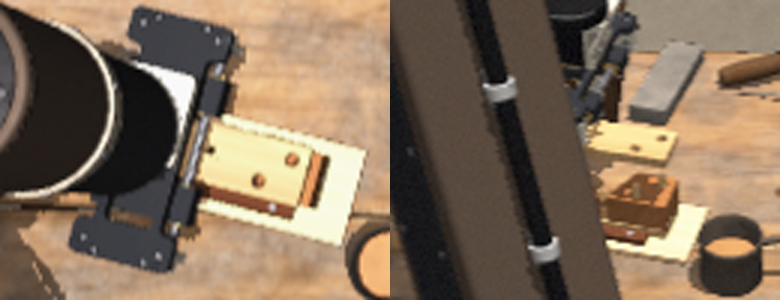

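On the left, the cheek's toe end is over the jig with its toe holes visible at (291,159) and (259,181). On the right, it is level and clear. I'll measure the toe holes and the tilt.

Run:
```python
from h import *
z=np.load("pics/top6.npz"); X=cloud("top",z["d"]); Z=X[...,2]
m=win(177,222,190,235)&(Z>.115)&(Z<.132)
l,k=ni.label(m); m=l==1+np.argmax(ni.sum(m,l,range(1,k+1)))
P=X[m]; A=np.c_[P[:,:2]-P[:,:2].mean(0),np.ones(len(P))]; co=np.linalg.lstsq(A,P[:,2],rcond=None)[0]
print(m.sum(),"plane slope",co[:2].round(3),"mean z",co[2].round(4))
f=ni.binary_fill_holes(m); S=spots("top",f&(Z<.11),co[2],5); print(S)
print("expected",[loc((.5527,.1810),-13.1,q).round(4) for q in H4[:2]])
print("tips est",[loc((.5527,.1810),-13.1,q).round(4) for q in H4])
```

```text
640 plane slope [-0.003  0.007] mean z 0.1238
[(np.float64(0.5452), np.float64(0.0912), 13), (np.float64(0.5272), np.float64(0.1186), 14)]
expected [array([0.5449, 0.0945]), array([0.5267, 0.1224])]
tips est [array([0.5449, 0.0945]), array([0.5267, 0.1224]), array([0.546 , 0.2051]), array([0.5834, 0.2601])]
```

Run:
```python
from h import *
z=np.load("pics/top6.npz"); X=cloud("top",z["d"]); Z=X[...,2]
for t in (.112,.116,.119,.1205):
    m=win(177,222,190,235)&(Z>t)&(Z<.14); f=ni.binary_fill_holes(m)
    print(t,spots("top",f&~m,.1238,9))
# toe end edge line and long edges of the board: bounding rectangle of the visible part
m=win(177,222,190,235)&(Z>.117)&(Z<.13); l,k=ni.label(m); m=l==1+np.argmax(ni.sum(m,l,range(1,k+1)))
v,u=np.nonzero(m); W=ray("top",np.c_[u,v],.1238)[:,:2]
a=np.radians(-13.1); L=(W-[.5527,.181])@np.array([[np.cos(a),-np.sin(a)],[np.sin(a),np.cos(a)]])*1000
print("x",np.percentile(L[:,0],[0,1,50,99,100]).round(1),"y",np.sort(L[:,1])[[0,10,20,30]].round(1))
for y0 in range(-98,-50,8):
    s=L[(L[:,1]>y0)&(L[:,1]<y0+8)]; print(y0,s[:,0].min().round(1),s[:,0].max().round(1),s[:,0].mean().round(2))
```

```text
0.112 [(np.float64(0.5452), np.float64(0.0912), 13), (np.float64(0.5272), np.float64(0.1186), 14)]
0.116 [(np.float64(0.5455), np.float64(0.0915), 14), (np.float64(0.5271), np.float64(0.119), 15)]
0.119 [(np.float64(0.5454), np.float64(0.0919), 15), (np.float64(0.5272), np.float64(0.1194), 16)]
0.1205 [(np.float64(0.5455), np.float64(0.0922), 16), (np.float64(0.5272), np.float64(0.1194), 16)]
x [-23.6 -23.    2.   25.7  26.1] y [-103.3 -102.  -100.7  -99.5]
-98 -23.5 26.0 0.07
-90 -23.6 26.0 -1.19
-82 -23.1 25.3 1.04
-74 -22.5 25.9 3.45
-66 -23.1 25.8 2.93
-58 -23.2 25.8 1.13
```

The cheek is level and its yaw is right, but its holes sit about 2 mm too far towards the toe. I'll shift it by (-0.2, +1.8) mm, lower it and verify.

Run:
```python
from h import *
g=[.5525,.1828]
robot.servo_line([*g,.115],speed=.03); robot.servo_line([*g,.088],speed=.04); robot.dwell(.5); st("final")
p,d=avg("top",6,"top7"); X=cloud("top",d); Z=X[...,2]
m=win(172,222,185,240)&(Z>.092)&(Z<.104); l,k=ni.label(m); m=l==1+np.argmax(ni.sum(m,l,range(1,k+1)))
P=X[m]; A=np.c_[P[:,:2]-P[:,:2].mean(0),np.ones(len(P))]; co=np.linalg.lstsq(A,P[:,2],rcond=None)[0]; print("slope",co[:2].round(3),"top z",co[2].round(4))
f=ni.binary_fill_holes(m); print(spots("top",f&(Z<.092),co[2],5),spots("top",f&~m,co[2],9))
for t,w in (("blank",win(328,352,185,265)&(Z>.006)&(Z<.03)),):
    print(t,pose("top",ni.binary_opening(w),BOARD,.012)[0][0])
print("hole depth",[X[v,u].round(3) for v,u in np.argwhere(f&(Z<.092)&(Z>.05))][:12])
crop(p,100,360,150,290,3,"c7")
```

```text
final t 37.91 p [0.5525 0.1828 0.0881] F [ 0.  -0.1 -1. ] w 0.566
slope [-0.001  0.003] top z 0.0968
[(np.float64(0.5526), np.float64(0.1624), 6), (np.float64(0.5458), np.float64(0.0936), 16), (np.float64(0.527), np.float64(0.1215), 16)] [(np.float64(0.5458), np.float64(0.0936), 16), (np.float64(0.527), np.float64(0.1215), 16)]
blank (array([ 0.52649571, -0.26513602]), np.float64(-90.5593180652587))
hole depth [array([0.555, 0.166, 0.086]), array([0.553, 0.167, 0.09 ]), array([0.551, 0.096, 0.092]), array([0.552, 0.094, 0.088]), array([0.549, 0.099, 0.088]), array([0.551, 0.103, 0.057]), array([0.551, 0.1  , 0.058]), array([0.551, 0.097, 0.056]), array([0.548, 0.105, 0.057]), array([0.548, 0.102, 0.058]), array([0.547, 0.097, 0.07 ]), array([0.547, 0.094, 0.074])]
```

View pics/c7.png

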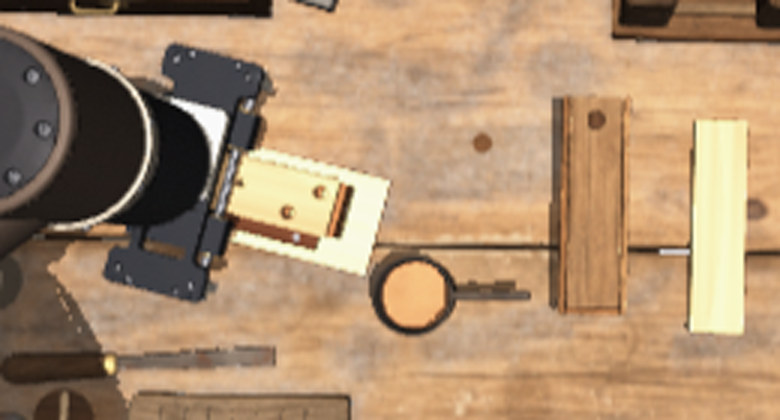

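```bash
python3 -c "
from h import *
st(); robot.job_done()"
```

```text
t 38.21 p [0.5525 0.1828 0.088 ] F [-0.1  0.8 -0.5] w 0.563
the job is handed in; nothing more can be done
```

I seated and released the front block, then carried the drilled cheek over and handed the job in with it held above the dowels, at 38.2 s of the 69 s allowed.

**Front block:** It bottomed out on the bottom cheek at about 15 N of push and I let it go. The overhead depth image then showed its top at 57 mm (flush), both dowel tips through their holes and the nose towards the rear block.

**Cheek:** It is gripped and level, with a measured slope under 0.004. Its underside is about 11–12 mm above the dowel tips. The two toe-end holes measured about 0.4–0.7 mm sideways of their dowels, after I corrected a 2 mm offset towards the toe. No contact force showed at the wrist.

**Checks that fell short:**
- **Heel end:** the arm hid it, so its alignment rests on the measured yaw. The board's edges in the pose just before matched the jig to within about 0.5°. The toe-hole pair hinted at about 1.5°, which I put down to pixel noise on so short a baseline. If that reading were right, the heel hole could be over its 4 mm limit.
- **Sideways offset:** in that same pose, the board's edges suggested about 1 mm more offset across the board than the holes did. I followed the holes.
- **Other items:** the blank re-measured about 4 mm from my first, rougher estimate, probably from the different masks. The box and pot look unmoved in the last picture, but I did not re-measure them.

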